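Flip the marker of a mended longline tub

TASK

The tub that goes with the round-ended marker is mended: push that marker's hinged tag up with a fingertip, over its pin and away from the robot, and press it down flat on the far half of its sloping rest, so that its fish-hook face shows. The stand stays on the bench where it is, neither lifted, tipped nor dragged, and the square-ended and pointed markers and everything else on the bench are left alone.

Things in the scene. Friction and masses are not known exactly. Their poses are not given: they have to be found in the camera images.
- round_stand: loose welded steel stand of the round-ended marker, about 1.2 kg, origin under the centre of its foot (130 x 90 x 8 mm), +x away from the robot along the flip, +y along the hinge pin. A 32 x 40 post carries a sloping rest plate (92 along the slope, 72 wide, centred under the pin) that falls 30 degrees from the near to the far side
- round_tag (a joint): hinge of the round-ended tag: 0 = flat on the near half of the rest, free end towards the robot, cross sign up; pi = flat on the far half, fish-hook sign up. On the way the tag stands 30 degrees + this angle above level, seen from the robot side. Starts at 0 to 0.25; stops at 0 and pi. Stiff (0.055 N m friction): it stays where it is left
- round_hinge (a point): middle of the hinge pin of the round-ended marker, 95 mm straight above the origin of its stand; the middle plane of the tag passes through the pin
- round_edge (a point): middle of the free end of the round-ended tag. The tag is a 70 g aluminium plate, 5 mm thick, 60 wide, reaching to 100 mm from the pin, its end a half circle of 30 mm radius; the outer 54 mm overhang the rest with free space beneath. This point is about 145 mm above the bench at joint 0, 45 mm at pi; 1 to 2 N here turns the tag
- square_stand: stand of the square-ended marker (tag a plain rectangle, same length and width): same steel stand, origin under the centre of its foot
- square_tag (a joint): hinge of the square-ended tag, same meaning; starts between 0 and 0.2 and is to be left alone
- vee_stand: stand of the pointed marker (tag ends in a right-angled point, same length and width): same steel stand, origin under the centre of its foot
- vee_tag (a joint): hinge of the pointed tag, same meaning; starts already flipped, between pi - 0.2 and pi, and is to be left alone
- pliers: red-handled pliers lying flat, 183 x 74 x 15, nose away from the robot (mm); loose on the bench, a bystander; origin under its rivet
- sinker: lead sinker standing upright, 36 diameter, 48 high (mm); loose on the bench, a bystander; origin under its middle
- float: cork float ring lying flat, 40 diameter, 30 high (mm); loose on the bench, a bystander; origin under its middle
- jar: closed glass jar, 76 diameter, 110 high (mm); loose on the bench, a bystander; origin under its middle
- dish: red plastic bowl, 110 diameter, 40 high (mm); loose on the bench, a bystander; origin under its middle
- brick: red brick with three holes, 190 x 90 x 57 (mm); loose on the bench, a bystander; origin under its middle
- tin: open steel tin, 74 diameter, 90 high (mm); loose on the bench, a bystander; origin under its middle
Not all that is in view belongs to the job. What is shaped like the round_stand but blue is not meant.

How it is judged (in metres and radians):
On the way:
1. the fingers push the round-ended tag over, past upright (value of joint round_tag between 1.7 and 3 rad and contact force between the fingers and round_stand above 0.1 N).
At the end, for the whole second after the job is handed in: Round-ended tag flat on the far half of its rest (within 0.1 rad of pi) and still; its stand upright (0.05 rad); square-ended tag under 0.4 rad, pointed tag within 0.4 rad of pi; all stands within 20 mm and bystanders within 30 mm of where they were (value of joint round_tag above 3.04159 rad and velocity of joint round_tag between -0.05 and 0.05 rad/s and distance of each of round_stand, square_stand, vee_stand from where it was at the start of the episode below 0.02 m and angle between round_stand's own z axis and vertical below 0.05 rad and linear speed of round_stand below 0.01 m/s and value of joint square_tag below 0.4 rad and value of joint vee_tag above 2.74159 rad and distance of each of pliers, sinker, float, jar, dish, brick, tin from where it was at the start of the episode below 0.03 m); the robot touches nothing.
It fails at once if a marker stand is lifted off the bench (10 mm) or tipped (0.15 rad) (height (world z) of any of round_stand, square_stand, vee_stand above 0.01 m or angle between any of round_stand, square_stand, vee_stand's own z axis and vertical above 0.15 rad).
It fails at once if a marker stand is dragged more than 20 mm (distance of any of round_stand, square_stand, vee_stand from where it was at the start of the episode above 0.02 m).
It fails at once if another marker's tag is turned (value of joint square_tag above 0.4 rad or value of joint vee_tag below 2.74159 rad).
It fails at once if a bystander is moved more than 30 mm or lifted (distance of any of pliers, sinker, float, jar, dish, brick, tin from where it was at the start of the episode above 0.03 m or height (world z) of any of pliers, sinker, float, jar, dish, brick, tin above 0.015 m).
It also fails if it takes over 42 s, if anything falls off the work surface, if the arm or the gripper's body presses on something with over 40 N, if the wrist force passes 120 N, or if a joint passes its speed limit or range.

ROBOT

A 6-joint arm with a two-finger parallel gripper is mounted at the origin on the work surface. World frame = base frame: x ahead of the robot, y to its left, z up, the work surface at z = 0. Lengths are in mm, angles in rad, forces in N, time in s.
With the tool pointing down it reaches from about 400 to 925 mm from the base axis. Payload 12.5 kg.
Tool frame: the origin (TCP) lies at the very end of the fingers, on their centre line; the grasp point (between the pads) lies 19 mm behind it (env.grasp_offset is the distance from the TCP to the grasp point, in mm); z points along the fingers, y is the direction in which the jaws open and shut (so a half turn about z gives the same grasp; the last joint's range is limited). The gripper opens to 95 mm and grips with 3 to 60 N. Pads are 20 mm wide; open, the fingers measure 119 mm over their backs; the gripper's body (75 mm by 180 mm) begins 59 mm behind the grasp point.
Start: joints at [1.135, 0.491, 1.559, -0, 1.092, -0.106], TCP at [202.392, 591.341, 214.661] pointing down, gripper open.
Joint ranges: [-3.1, 3.1], [-0.84, 2.19], [0.05, 2.79], [-1.13, 4.28], [0.06, 2.93], [-2.69, 2.69]. Speed limits (rad/s): [2.22, 2.22, 2.79, 3.14, 3.14, 3.14].

INTERFACE

Orientations are given as [roll, pitch, yaw] about the fixed x, y, z axes, in that order (R = Rz(yaw) Ry(pitch) Rx(roll)).
In Python, from cell import env gives the robot as it stands. The module is installed in compiled form; this text tells all that it offers.
- The arm moves only by the shell command python3 -m pendant 'ROWS'. ROWS is JSON, one flat list of numbers, 5 for each row, row after row: the shift along the tool's x, y, z as a fraction of full scale, then the turn about the tool's z as a fraction of full scale, then the gripper's target within -1 to 1 (shut at 1, half-way at 0, fully open at -1). In form: [x, y, z, turn, grip, x, y, z, turn, grip, ...]. A call has 1 to 10 rows; each row shifts and turns the commanded pose from where the row before left it, along the tool's axes as they then stand; what a row does not reach is not made up. Full scale, the value 1, is 0.4 m for a shift and 180 degrees for a turn. A row lasts 1/8 s, in which the tool goes at most 62.5 mm and 10.7 degrees, less where a joint would pass 70% of its speed; a pose out of reach is approached as far as the arm can. A call with a number of a shift or a turn outside -1 to 1 is refused whole. A call with a gripper value outside its range is refused whole. The fingers move at their own pace and stop on an object; the grip force is fixed at half the most. Time passes only in rows, so rows that do not move let the fingers close. It gives the time, the measured TCP pose, the force and the opening at its end, in the units of the state.
- env.state(): the state, without advancing time (a new reading comes with each control period).
- env.read_camera(name): name is "scene" or "top" or "wrist"; returns the picture (384x512x3 uint8, red, green, blue); there is no depth.
- env.camera_model(name): a dict with "fx", "fy", "cx", "cy" (pixels), "view" (4x4, takes a point from world to camera coordinates); the wrist camera has in their place "tool_from_camera" (4x4, takes a point from camera to tool coordinates, whose origin is the TCP and whose axes are the flange's). Camera axes: x right, y down, z forward; pixel columns grow to the right and rows downward; lengths in mm; the calibration is good to about 2 mm. A picture is of the moment at which its call begins: read the wrist's pose just before it. camera_model takes no time and is no camera call.
- env.job_done(): hands the job in, once; it reports no verdict.
Trained networks look in the newest picture that a camera, given by its name, has taken for a name from the list of things; names that differ only in an ending like _2 or _b are one class to them, and where a whole thing is asked for, a point or a joint stands for the part that bears it (a point fixed in the world has none). Each returns a list of dicts, best first, with "confidence" (0 to 1); they miss things now and then, are a little off and sometimes report something else, mostly with a low value. They report only what shows in the picture. A call takes as long as a camera call. They do not tell look-alikes from the thing itself.
- env.masks_of(thing, camera): "region" (384x512 bool, what is visible of it).
- env.landmark_of(thing, camera): "xyz" ([x, y, z] in mm, in world coordinates, good to about 4 mm: a listed point, or the origin of a listed thing).
The state is a dict: "t": time; "joints": joint angles; "qvel": joint speeds; "tau": joint torques, N m; "eef_pos": TCP position; "tcp_rot": TCP orientation; "ft_force": force on the tool from outside, world axes, zero at the start; "moment": the same for the moment, N m; "opening": opening from 0.0 (shut) to 1.0 (fully open).
Only numpy, scipy, OpenCV 4.12 (cv2) and the standard library are available. Lean on these libraries where they do the work, as an engineer would, in place of code of your own. Each camera call takes 0.05 s, during which the arm holds its last target.

## Working session

There is one attempt and no reset: what is moved stays moved. The work goes in short steps, Python scripts to look and compute and a shell command to move; the robot and the scene stay as the last step left them, time stands still between calls to the robot, and variables do not carry over. Pictures are saved under pics/ and viewed, and the job is handed in when it is done.

```bash
mkdir -p pics; python3 - <<'E'
from cell import env
import cv2
s=env.state();print(s)
for c in("scene","top","wrist"):
    im=env.read_camera(c);cv2.imwrite(f"pics/{c}0.png",im[:,:,::-1])
    if c!="wrist":
        for n in("round_hinge","round_edge","round_stand","square_stand","vee_stand"):
            for r in env.landmark_of(n,c)[:3]:print(c,n,[round(v) for v in r["xyz"]],round(r["confidence"],2))
print(env.state()["t"])
E
```

```text
{'t': 0.0, 'joints': array([ 1.13544131e+00,  4.91553316e-01,  1.55949735e+00, -1.67173007e-07,
        1.09169812e+00, -1.05597512e-01]), 'qvel': array([-0.00012105, -0.0019369 ,  0.00026138,  0.00124543,  0.00088744,
       -0.0010737 ]), 'tau': array([ 2.09457801e-03, -6.12650442e+01, -2.58174706e+01,  6.93418575e-02,
        4.83240956e-02, -8.76527156e-05]), 'eef_pos': array([202.24714512, 591.08953139, 214.04913534]), 'tcp_rot': array([-3.14044294e+00, -1.21710750e-04,  2.81183515e+00]), 'ft_force': array([-0.75694648, -0.57854931, -0.24565823]), 'moment': array([0.01432071, 0.03362475, 0.08117653]), 'opening': 0.9979303086490876}
scene round_hinge [527, 322, 95] 0.67
scene round_hinge [522, 529, 96] 0.57
scene round_edge [547, 452, 146] 0.63
scene round_edge [445, 313, 154] 0.56
scene round_edge [544, -328, -5] 0.25
scene round_stand [526, 325, -2] 0.72
scene round_stand [523, 534, 1] 0.57
scene round_stand [544, -329, -1] 0.33
scene square_stand [549, -116, 1] 0.57
scene vee_stand [629, 111, 5] 0.7
top round_hinge [515, 531, 95] 0.85
top round_hinge [523, 321, 98] 0.7
top round_edge [550, 451, 149] 0.94
top round_edge [448, 316, 154] 0.77
top round_stand [522, 326, -4] 0.89
top round_stand [521, 530, 0] 0.61
top vee_stand [630, 109, 0] 0.67
0.65
```

View pics/scene0.png

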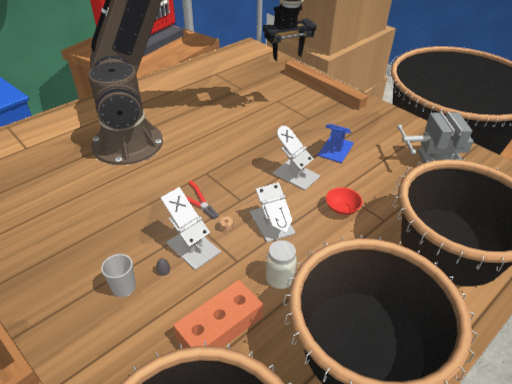

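View pics/top0.png

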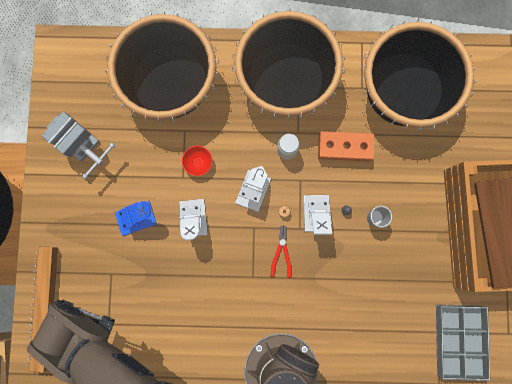

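View pics/wrist0.png

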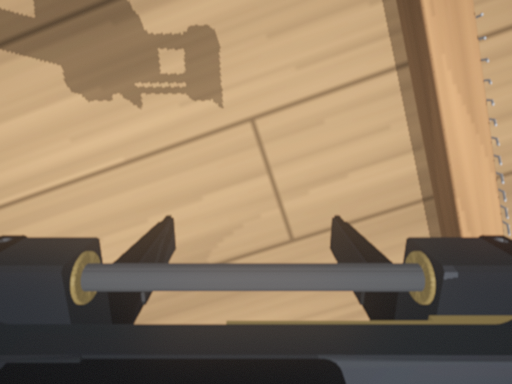

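Three steel stands and a blue one: the top-view pixels are (193,219), (318,214), (253,188), and blue (136,217). The tag at (193,219) looks round-ended. I'll enlarge to confirm, with the stand model overlaid to refine its pose.

```bash
cat > h.py <<'E'
import numpy as np,cv2
from cell import env
def proj(c,P):
    m=env.camera_model(c);V=np.array(m["view"]);P=np.atleast_2d(P)
    q=P@V[:3,:3].T+V[:3,3];return np.c_[m["fx"]*q[:,0]/q[:,2]+m["cx"],m["fy"]*q[:,1]/q[:,2]+m["cy"]]
def pts(x,y,a,th):
    R=np.array([[np.cos(a),-np.sin(a),0],[np.sin(a),np.cos(a),0],[0,0,1]])
    foot=np.array([[65,45,8],[65,-45,8],[-65,-45,8],[-65,45,8]])
    g=np.pi/6+th;u=np.array([-np.cos(g),0,np.sin(g)])
    f=np.linspace(-np.pi/2,np.pi/2,15)
    tag=[np.array([0,-30,95])+u*10]+[np.array([0,0,95])+u*(70+30*np.cos(t))+np.array([0,30*np.sin(t),0]) for t in f]+[np.array([0,30,95])+u*10]
    T=lambda P:np.array(P)@R.T+[x,y,0]
    return T(foot),T(tag)
E
python3 - <<'E'
from h import *
out=[]
for c,(u,v) in(("top",(193,219)),("scene",(297,158))):
    im=cv2.imread(f"pics/{c}0.png");k=8
    cr=cv2.resize(im[v-35:v+35,u-35:u+35],None,fx=k/2*1.4,fy=k/2*1.4,interpolation=cv2.INTER_CUBIC);k=cr.shape[0]/70
    o=cr.copy()
    for P in pts(524,324,.07,.12):
        q=((proj(c,P)-[u-35,v-35]+.5)*k).astype(int);cv2.polylines(o,[q],True,(0,255,0),1)
    out.append(np.vstack([o]));
    if c=="scene": pass
print([o.shape for o in out])
cv2.imwrite("pics/crop.png",np.hstack(out))
E
```

```text
[(392, 392, 3), (392, 392, 3)]
```

View pics/crop.png

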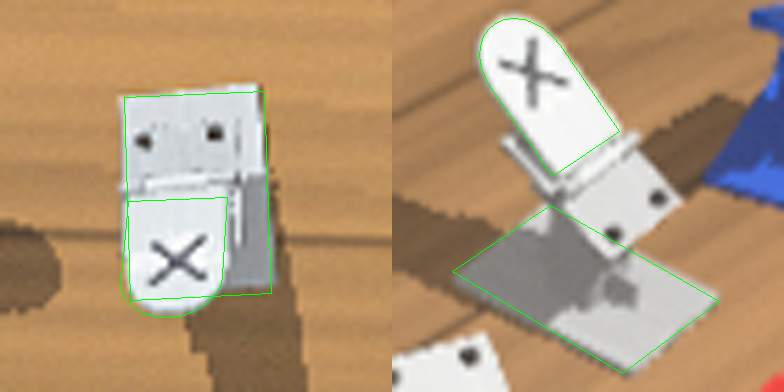

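The crop confirms it: the near tag at top (193,219) / scene (297,158) is steel with a half-circle end and the cross showing. The overlaid model fits at (524,324), yaw about 0.06, joint about 0.12. First I turn to line up, shut the fingers and travel.

```bash
python3 -m pendant '[0,0,0,-0.041,1, 0,0,0,-0.041,1, 0,0,0,-0.042,1, -0.08,-0.12,0,0,1, -0.08,-0.12,0,0,1, -0.08,-0.12,0,0,1, -0.08,-0.12,0,0,1, -0.08,-0.12,0,0,1, -0.075,-0.115,0,0,1]'
cat > s.py <<'E'
from h import *
s=env.state();a=.06;d=s["eef_pos"]-[524,324,0]
print("t",s["t"],"stand frame",round(d[0]*np.cos(a)+d[1]*np.sin(a),1),round(-d[0]*np.sin(a)+d[1]*np.cos(a),1),round(d[2],1),"rot",s["tcp_rot"].round(3),"F",s["ft_force"].round(2),"op",round(s["opening"],2))
E
python3 s.py
```

```text
t: 1.78
eef_pos: [410.2, 315.6, 214.9]
tcp_rot: [3.141, 0.001, -3.082]
ft_force: [-0.1, 0.2, -0.3]
opening: 0.11
t 1.775 stand frame -114.1 -1.5 214.9 rot [ 3.141e+00  1.000e-03 -3.082e+00] F [-0.11  0.16 -0.33] op 0.11
```

```bash
python3 -m pendant '[0,0,0.12,0,1, 0,0,0.12,0,1, 0,0,0.02,0,1, 0,0,0,0,1]'; python3 - <<'E'
from h import *
for c in("scene","wrist"):
    im=env.read_camera(c)
    if c=="scene": im=cv2.resize(im[60:220,210:400],None,fx=4,fy=3.6)
    cv2.imwrite(f"pics/{c}1.png",im[:,:,::-1])
E
python3 s.py
```

```text
t: 2.28
eef_pos: [409.4, 317.5, 111.3]
tcp_rot: [3.141, 0.0, -3.082]
ft_force: [-0.1, -0.4, 0.3]
opening: 0.004
t 2.375 stand frame -114.4 0.7 112.2 rot [ 3.140e+00  2.000e-03 -3.081e+00] F [-0.33 -0.09 -0.38] op 0.0
```

View pics/scene1.png

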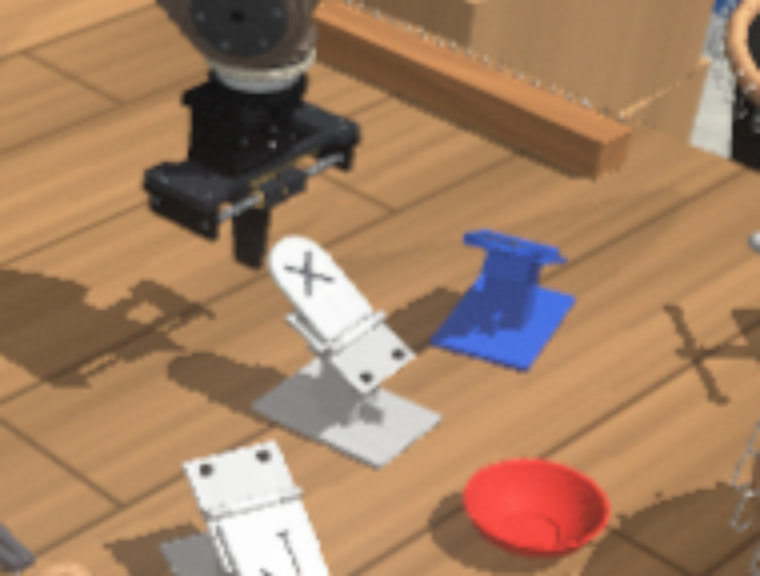

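View pics/wrist1.png

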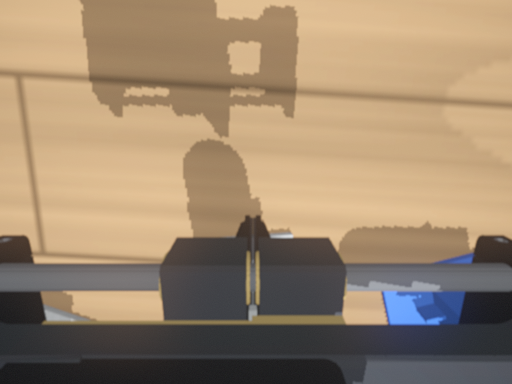

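The closed fingertips stand just robot-side of the round tag's end (the tip is at about (252,262) in the crop). Now I close in and feel for contact.

```bash
python3 -m pendant '[-0.03,0,0,0,1, -0.015,0,0,0,1, -0.01,0,0.0,0,1, -0.01,0,-0.015,0,1, 0,0,0,0,1]'; python3 s.py
```

```text
t: 3.0
eef_pos: [435.4, 318.8, 117.1]
tcp_rot: [3.141, 0.001, -3.082]
ft_force: [0.6, -0.1, -0.6]
opening: 0.006
t 3.0 stand frame -88.7 0.1 117.1 rot [ 3.141e+00  1.000e-03 -3.082e+00] F [ 0.63 -0.14 -0.56] op 0.01
```

```bash
python3 -m pendant '[-0.0125,0,-0.017,0,1, -0.0125,0,-0.017,0,1, -0.0125,0,-0.017,0,1]'; python3 s.py;  python3 - <<'E'
from h import *
im=env.read_camera("scene")
im=cv2.resize(im[60:220,210:400],None,fx=4,fy=3.6)
cv2.imwrite(f"pics/scene2.png",im[:,:,::-1])
E
```

```text
t: 3.38
eef_pos: [450.5, 319.7, 137.6]
tcp_rot: [3.141, 0.0, -3.082]
ft_force: [-0.4, 0.9, -0.5]
opening: 0.001
t 3.375 stand frame -73.6 0.1 137.6 rot [ 3.141  0.    -3.082] F [-0.38  0.9  -0.53] op 0.0
```

View pics/scene2.png

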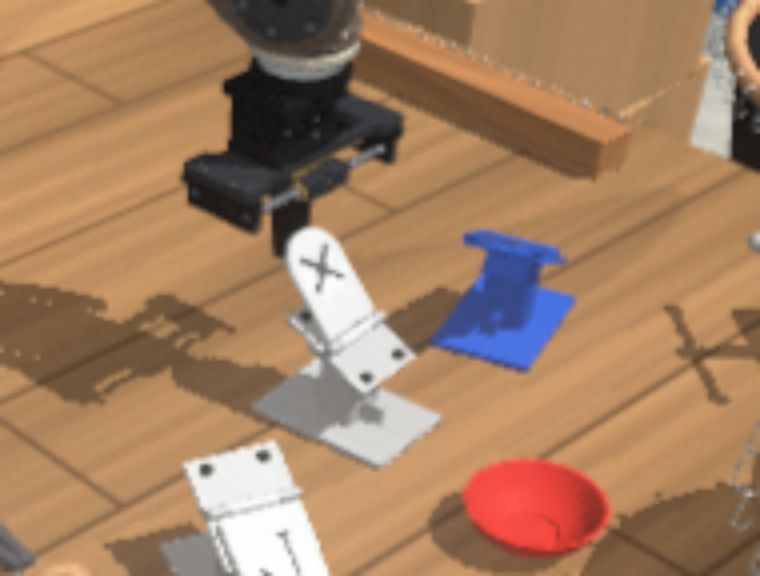

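The tag is rising with the fingertips behind its end, and the stand has stayed put. Continuing to nearly upright.

```bash
python3 -m pendant '[-0.0125,0,-0.0135,0,1, -0.0125,0,-0.0135,0,1, -0.0135,0,-0.0125,0,1, -0.0135,0,-0.0125,0,1, -0.0135,0,-0.0125,0,1, -0.0135,0,-0.0125,0,1, -0.0135,0,-0.0125,0,1, -0.0135,0,-0.01,0,1]'; python3 s.py;  python3 - <<'E'
from h import *
im=env.read_camera("scene")
im=cv2.resize(im[60:220,210:400],None,fx=4,fy=3.6)
cv2.imwrite(f"pics/scene3.png",im[:,:,::-1])
E
```

```text
t: 4.42
eef_pos: [492.8, 322.2, 177.2]
tcp_rot: [3.141, 0.0, -3.082]
ft_force: [0.0, -0.4, -1.1]
opening: 0.009
t 4.425 stand frame -31.3 0.1 177.2 rot [ 3.141  0.    -3.082] F [ 0.01 -0.37 -1.09] op 0.01
```

View pics/scene3.png

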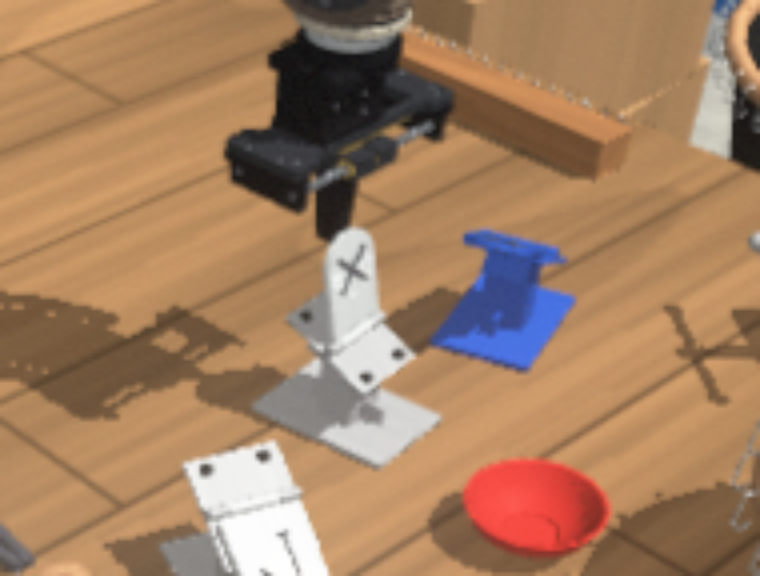

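The tag is nearly upright, with the fingertip on its robot-side face. Pushing it over the top.

```bash
python3 -m pendant '[-0.015,0,0,0,1, -0.015,0,0,0,1, -0.015,0,0.003,0,1, -0.015,0,0.003,0,1, -0.015,0,0.003,0,1, -0.015,0,0.003,0,1, -0.015,0,0.004,0,1, -0.015,0,0.004,0,1, -0.015,0,0.005,0,1, -0.015,0,0.005,0,1]'; python3 s.py;  python3 - <<'E'
from h import *
im=env.read_camera("scene")
im=cv2.resize(im[60:220,210:400],None,fx=4,fy=3.6)
cv2.imwrite(f"pics/scene4.png",im[:,:,::-1])
E
```

```text
t: 5.72
eef_pos: [552.6, 325.7, 164.6]
tcp_rot: [-3.142, -0.0, -3.082]
ft_force: [-0.7, -0.4, -0.9]
opening: 0.002
t 5.725 stand frame 28.7 0.0 164.6 rot [-3.142 -0.    -3.082] F [-0.67 -0.42 -0.9 ] op 0.0
```

View pics/scene4.png

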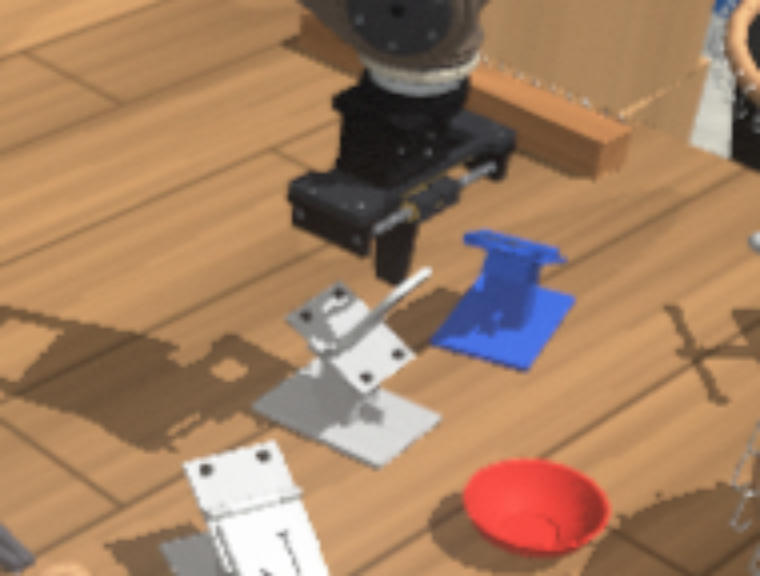

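The tag is past upright with the fingertip still on its face. Pushing on and down to about level.

```bash
python3 -m pendant '[-0.0155,0,0.0135,0,1, -0.0155,0,0.0135,0,1, -0.0155,0,0.0135,0,1, -0.0155,0,0.0135,0,1, -0.0155,0,0.0135,0,1, -0.005,0,0.019,0,1, -0.005,0,0.019,0,1, -0.005,0,0.019,0,1, -0.005,0,0.019,0,1, -0.005,0,0.019,0,1]'; python3 s.py;  python3 - <<'E'
from h import *
im=env.read_camera("scene")
im=cv2.resize(im[60:220,210:400],None,fx=4,fy=3.6)
cv2.imwrite(f"pics/scene5.png",im[:,:,::-1])
E
```

```text
t: 7.02
eef_pos: [593.3, 328.2, 99.3]
tcp_rot: [3.142, -0.0, -3.082]
ft_force: [-1.2, -0.9, 0.3]
opening: 0.004
t 7.025 stand frame 69.4 0.1 99.3 rot [ 3.142 -0.    -3.082] F [-1.24 -0.91  0.33] op 0.0
```

View pics/scene5.png

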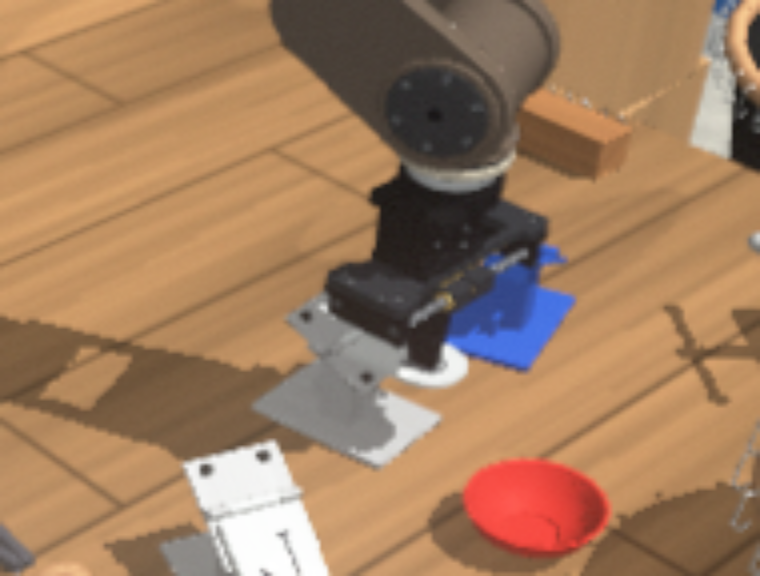

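The tag is about level, pointing away. Pressing it down, then feeling in small steps near the rest.

```bash
python3 -m pendant '[0,0,0.012,0,1, 0,0,0.012,0,1, 0,0,0.012,0,1, 0,0,0.012,0,1, 0,0,0.012,0,1, 0,0,0.012,0,1, 0,0,0,0,1]'; python3 s.py
python3 -m pendant '[0,0,0.005,0,1, 0,0,0,0,1]'; python3 s.py
python3 -m pendant '[0,0,0.004,0,1, 0,0,0,0,1]'; python3 s.py
```

```text
t: 7.95
eef_pos: [593.1, 328.2, 70.6]
tcp_rot: [-3.141, -0.001, -3.082]
ft_force: [0.3, -0.3, -0.2]
opening: 0.002
t 7.95 stand frame 69.2 0.0 70.6 rot [-3.141e+00 -1.000e-03 -3.082e+00] F [ 0.31 -0.27 -0.18] op 0.0
t: 8.2
eef_pos: [593.2, 328.2, 69.0]
tcp_rot: [3.142, 0.0, -3.082]
ft_force: [0.6, -0.0, 0.3]
opening: 0.007
t 8.2 stand frame 69.3 0.1 69.0 rot [ 3.142  0.    -3.082] F [ 0.63 -0.02  0.34] op 0.01
t: 8.45
eef_pos: [593.2, 328.2, 67.4]
tcp_rot: [3.142, -0.0, -3.082]
ft_force: [0.6, 0.3, 0.3]
opening: 0.007
t 8.45 stand frame 69.3 0.0 67.4 rot [ 3.142 -0.    -3.082] F [0.61 0.28 0.3 ] op 0.01
```

```bash

python3 -m pendant '[0,0,0.004,0,1, 0,0,0,0,1]'; python3 -m pendant '[0,0,0.003,0,1, 0,0,0,0,1]'; python3 -m pendant '[0,0,0.003,0,1, 0,0,0,0,1]'
```

```text
t: 8.7
eef_pos: [593.2, 328.2, 65.7]
tcp_rot: [3.142, -0.0, -3.082]
ft_force: [-0.3, 0.3, 0.1]
opening: 0.005
t: 8.95
eef_pos: [593.3, 328.3, 64.9]
tcp_rot: [3.141, 0.0, -3.082]
ft_force: [-1.6, 0.1, 4.3]
opening: 0.004
t: 9.2
eef_pos: [593.7, 328.4, 64.3]
tcp_rot: [3.141, 0.001, -3.082]
ft_force: [-1.4, -1.7, 8.4]
opening: 0.004
```

The force rises sharply at z≈65 (8 N, close to the 63 expected), so the tag is down on its rest. Lifting clear to check.

```bash

python3 -m pendant '[0,0,-0.02,0,1, 0,0,-0.1,0,1, 0,0,-0.14,0,1, 0,0,-0.14,0,1, 0.14,0,0,0,1, 0.14,0.0,0,0,1, 0.14,0,0,0,1, 0.14,0,0,0,1, 0,0,0,0,1]'; python3 s.py
python3 - <<'E'
from h import *
out=[]
for c,(u,v) in(("top",(193,219)),("scene",(297,158))):
    im=env.read_camera(c)[:,:,::-1].copy();cv2.imwrite(f"pics/{c}9.png",im)
    if c=="top":
        for n in("round_hinge","round_edge","round_stand"):
            for r in env.landmark_of(n,c)[:3]:print(n,[round(x) for x in r["xyz"]],round(r["confidence"],2))
    cr=cv2.resize(im[v-35:v+35,u-35:u+35],(392,392),interpolation=cv2.INTER_CUBIC);k=5.6
    for P in pts(524,324,.07,np.pi):
        q=((proj(c,P)-[u-35,v-35]+.5)*k).astype(int);cv2.polylines(cr,[q],True,(0,255,0),1)
    out.append(cr)
cv2.imwrite("pics/crop9.png",np.hstack(out))
E
```

```text
t: 10.32
eef_pos: [366.6, 314.5, 224.1]
tcp_rot: [3.142, -0.0, -3.08]
ft_force: [-0.3, -0.1, 0.5]
opening: 0.004
t 10.325 stand frame -157.7 -0.0 224.1 rot [ 3.142 -0.    -3.08 ] F [-0.26 -0.11  0.53] op 0.0
round_hinge [516, 531, 96] 0.86
round_hinge [525, 323, 96] 0.84
round_edge [609, 335, 44] 0.79
round_edge [552, 453, 148] 0.61
round_stand [522, 532, -2] 0.83
round_stand [524, 326, -5] 0.77
```

View pics/crop9.png

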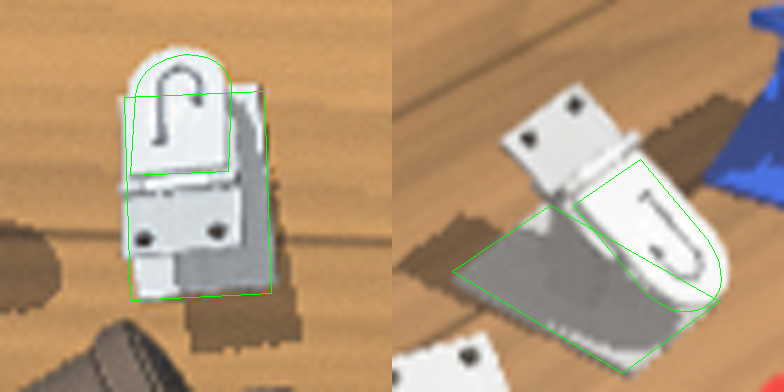

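View pics/scene9.png

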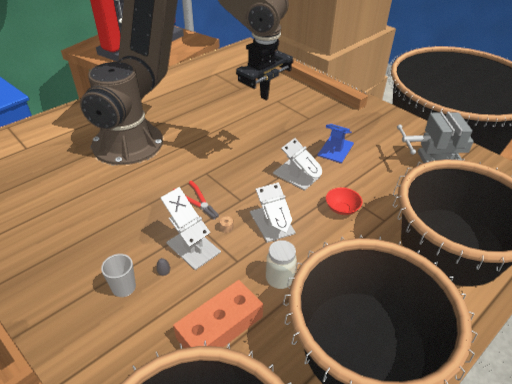

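The fish-hook face shows and the stand is in place. The tag overlay is about 1 px off, so I'll fit the joint angle from the pictures as a check.

```bash
python3 - <<'E'
from h import *
from scipy.optimize import minimize
# tag outline vs. image edges: fit foot pose shared, theta, using white-region overlap of tag in both views
G={c:cv2.GaussianBlur(cv2.cvtColor(cv2.imread(f"pics/{c}9.png"),cv2.COLOR_BGR2GRAY),(0,0),.7).astype(float) for c in("top","scene")}
def grad(c,P):
    # mean inward-minus-outward brightness across the outer arc
    q=proj(c,P[1:-1]);t=np.gradient(q,axis=0);n=np.c_[-t[:,1],t[:,0]];n/=np.linalg.norm(n,axis=1)[:,None]
    ctr=q.mean(0);n*=np.sign(((q-ctr)*n).sum(1))[:,None]
    f=lambda z:cv2.remap(G[c].astype(np.float32),z[:,0].astype(np.float32)[:,None]-0.0,z[:,1].astype(np.float32)[:,None],cv2.INTER_LINEAR)[:,0]
    return (f(q-1.2*n)-f(q+1.2*n)).mean()
best=[]
for th in np.arange(2.7,3.16,.02):
    b=max((grad("top",pts(524+dx,324+dy,a,th)[1])+grad("scene",pts(524+dx,324+dy,a,th)[1]),dx,dy,a) for dx in range(-4,5,2) for dy in range(-4,7,2) for a in(.03,.06,.09))
    best.append((round(b[0],1),round(th,2))+b[1:])
for b in sorted(best,reverse=True)[:8]:print(b)
E
```

```text
Traceback (most recent call last):
  File "h.py", line 4, in proj
    m=env.camera_model(c);V=np.array(m["view"]);P=np.atleast_2d(P)
ValueError: time passes only in moves, steps and waits
```

```bash
python3 - <<'E'
import h
from h import *
M={c:env.camera_model(c) for c in("top","scene")}
class E_: camera_model=staticmethod(lambda c:M[c])
h.env=E_
G={c:cv2.GaussianBlur(cv2.cvtColor(cv2.imread(f"pics/{c}9.png"),cv2.COLOR_BGR2GRAY),(0,0),.7).astype(np.float32) for c in M}
def grad(c,P):
    q=proj(c,P[1:-1]);t=np.gradient(q,axis=0);n=np.c_[-t[:,1],t[:,0]];n/=np.linalg.norm(n,axis=1)[:,None]
    n*=np.sign(((q-q.mean(0))*n).sum(1))[:,None]
    f=lambda z:cv2.remap(G[c],z[:,:1].astype(np.float32),z[:,1:].astype(np.float32),cv2.INTER_LINEAR)[:,0]
    return (f(q-1.2*n)-f(q+1.2*n)).mean()
best=[]
for th in np.arange(2.8,3.16,.04):
    b=max((sum(grad(c,pts(524+dx,324+dy,a,th)[1]) for c in M),dx,dy,a) for dx in range(-4,5,2) for dy in range(-4,7,2) for a in(.03,.06,.09))
    print(round(float(b[0]),1),round(th,2),b[1:])
E
```

```text
42.3 2.8 (-4, -4, 0.03)
55.6 2.84 (-4, -4, 0.03)
72.5 2.88 (-2, -4, 0.03)
89.0 2.92 (-4, 0, 0.03)
107.2 2.96 (-2, 0, 0.06)
123.7 3.0 (-2, 0, 0.09)
132.5 3.04 (0, 0, 0.09)
133.0 3.08 (0, 4, 0.06)
127.7 3.12 (2, 4, 0.09)
115.6 3.16 (4, 4, 0.09)
```

The fit peaks at about 3.06 ± 0.04, too close to the 3.04 limit to rely on. I'll go back, press a bit harder, and measure the tag's slope by touching it at two spots.

```bash

python3 -m pendant '[-0.14,0,0,0,1, -0.14,0,0,0,1, -0.14,0,0,0,1, -0.145,0,0,0,1, 0,0,0.14,0,1, 0,0,0.14,0,1, 0,0,0.09,0,1, 0,0,0,0,1]'; python3 s.py
python3 -m pendant '[0,0,0.015,0,1, 0,0,0,0,1]'
```

```text
t: 11.58
eef_pos: [594.7, 327.4, 72.2]
tcp_rot: [-3.14, -0.005, -3.083]
ft_force: [-0.8, 0.4, 0.8]
opening: 0.003
t 11.575 stand frame 70.7 -0.9 72.2 rot [-3.14  -0.005 -3.083] F [-0.84  0.38  0.83] op 0.0
t: 11.82
eef_pos: [595.9, 328.5, 70.7]
tcp_rot: [3.141, 0.002, -3.082]
ft_force: [-0.6, 0.6, 0.1]
opening: 0.004
```

```bash

python3 -m pendant '[0,0,0.005,0,1, 0,0,0,0,1]';python3 -m pendant '[0,0,0.004,0,1, 0,0,0,0,1]';python3 -m pendant '[0,0,0.003,0,1, 0,0,0,0,1]'; python3 -m pendant '[0,0,0.003,0,1, 0,0,0,0,1]'
```

```text
t: 12.08
eef_pos: [595.3, 328.4, 68.0]
tcp_rot: [3.141, 0.001, -3.082]
ft_force: [0.2, 0.7, -0.7]
opening: 0.003
t: 12.32
eef_pos: [595.2, 328.4, 65.8]
tcp_rot: [3.142, -0.0, -3.082]
ft_force: [-0.1, 0.5, 0.3]
opening: 0.009
t: 12.58
eef_pos: [595.2, 328.3, 64.6]
tcp_rot: [3.142, -0.0, -3.082]
ft_force: [0.7, -0.0, -0.5]
opening: 0.004
t: 12.82
eef_pos: [595.3, 328.4, 63.8]
tcp_rot: [3.141, 0.0, -3.082]
ft_force: [-0.7, 0.0, 3.4]
opening: 0.004
```

```bash

python3 -m pendant '[0,0,0.003,0,1, 0,0,0,0,1]';python3 -m pendant '[0,0,0.003,0,1, 0,0,0,0,1]'; python3 s.py
```

```text
t: 13.08
eef_pos: [595.6, 328.5, 63.2]
tcp_rot: [3.141, 0.001, -3.082]
ft_force: [-1.8, -0.8, 8.8]
opening: 0.005
t: 13.32
eef_pos: [596.0, 328.6, 62.7]
tcp_rot: [3.141, 0.003, -3.082]
ft_force: [-1.2, -2.0, 13.3]
opening: 0.006
t 13.325 stand frame 72.2 0.3 62.7 rot [ 3.141e+00  3.000e-03 -3.082e+00] F [-1.2  -2.03 13.33] op 0.01
```

```bash

python3 -m pendant '[0,0,-0.06,0,1, 0.05,0,0,0,1, 0,0,0.018,0,1, 0,0,0,0,1]';python3 -m pendant '[0,0,0.005,0,1, 0,0,0,0,1]';python3 -m pendant '[0,0,0.003,0,1, 0,0,0,0,1]';python3 -m pendant '[0,0,0.003,0,1, 0,0,0,0,1]'
```

```text
t: 13.82
eef_pos: [575.3, 327.1, 76.9]
tcp_rot: [-3.141, -0.001, -3.082]
ft_force: [0.0, 0.8, -0.4]
opening: 0.006
t: 14.08
eef_pos: [575.6, 327.1, 75.6]
tcp_rot: [3.142, 0.0, -3.082]
ft_force: [-0.5, -0.2, 1.6]
opening: 0.004
t: 14.32
eef_pos: [575.6, 327.2, 75.1]
tcp_rot: [3.141, 0.001, -3.082]
ft_force: [0.6, -0.0, 4.1]
opening: 0.009
t: 14.58
eef_pos: [575.8, 327.3, 74.6]
tcp_rot: [3.141, 0.002, -3.082]
ft_force: [-0.7, -1.7, 9.6]
opening: 0.003
```

The two touches at equal force, (595.6, 63.2) and (575.8, 74.6), give a slope of 29.9°, so the tag lies flat at about pi. Backing off for a last look at everything, then handing in.

```bash

python3 -m pendant '[0,0,-0.02,0,1, 0,0,-0.1,0,1, 0,0,-0.14,0,1, 0,0,-0.12,0,1, 0.14,0,0,0,1, 0.14,0.0,0,0,1, 0.14,0,0,0,1, 0.14,0,0,0,1, 0,0,0,0,1, 0,0,0,0,1]'; python3 s.py
python3 - <<'E'
from h import *
im=env.read_camera("top")[:,:,::-1]
for n in("round_hinge","round_edge","round_stand"):
    for r in env.landmark_of(n,"top")[:3]:print(n,[round(x) for x in r["xyz"]],round(r["confidence"],2))
a=cv2.imread("pics/top0.png")
cv2.imwrite("pics/cmp.png",np.hstack([a[110:290,100:410],im[110:290,100:410]])[:, :])
E
```

```text
t: 15.82
eef_pos: [352.2, 314.1, 225.9]
tcp_rot: [3.141, 0.001, -3.081]
ft_force: [-0.9, 0.1, -0.6]
opening: 0.006
t 15.825 stand frame -172.1 0.4 225.9 rot [ 3.141e+00  1.000e-03 -3.081e+00] F [-0.88  0.11 -0.63] op 0.01
round_hinge [527, 324, 92] 0.83
round_hinge [517, 532, 97] 0.81
round_edge [610, 333, 46] 0.93
round_edge [546, 452, 148] 0.7
round_stand [526, 327, -3] 0.57
round_stand [525, 533, 0] 0.57
```

View pics/cmp.png

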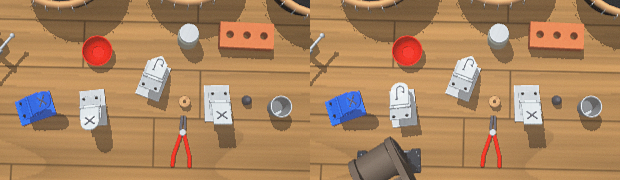

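Before (left) and after (right): only the round tag has changed. It is now at (402,95), pointing away with the fish-hook up. All the other things stand where they were.

```bash
python3 -c "
from cell import env
print(env.job_done())"
```

```text
the job is handed in; nothing more can be done
None
```

The round-ended marker's tag is flipped over its pin and lies flat on the far half of its rest, fish-hook face up. I handed the job in at about 16 s. I pushed it with the closed fingertips from the robot side, over the top, and then pressed it down with up to 13 N.

**Tag flat:** Touching it at two spots gave a slope of 29.9°, where fully flat is 30°. The detected free end was at z = 46 mm, where 45 mm is expected.

**Disagreeing check:** Before I pressed it a second time, a coarse fit to the pictures gave about 3.06 ± 0.04 rad, close to the 3.04 limit. I pressed again because of that and relied on the measured slope. I did not repeat the picture fit.

**Everything else:** Detections put the round stand within about 4 mm of where it started, which is within their error. In the before-and-after top view, the other markers and the bystanders look unmoved by eye. The arm was clear of everything when I handed in.

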